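Find the water tap with the loose lever and isolate it

TASK

Before the trays are filled, one of the three taps has to be taken out of use because its lever has worked loose on its spindle: find it by gently rocking the levers a little towards open and back towards shut to feel their play, without forcing any of them or turning a tap on. Then shut that tap's isolating valve fully, a quarter turn clockwise, and leave the other two isolating valves open. Do not disturb the weight, the dish and the jar.

Things in the scene. Friction and masses are not known exactly. Their poses are not given: they have to be found in the camera images.
- tap_left (a point): The left one, seen from the robot, of three outwardly alike white pillar taps 140 mm apart in a row: fixed point on its vertical spindle axis 124 mm above the bench. x: the way the nozzle and (within 6 degrees) the shut lever point; z: up. The lever ends in an upright round knob, 18 mm across and 20 high, centred 66 mm from the axis, 127 mm above the bench, 34 mm free below; nothing stands above 138 mm.
- valve_left (a joint): Handle of the isolating ball valve in the pipe behind the left tap, rad: 0 open (along the pipe), 1.57 shut (across it, at a stop); shuts clockwise from above, its end going from -x to +y of the tap's frame. Turns about a vertical axis at x -75, y 0 mm of the tap's frame; takes about 5 N at 42 mm from it and stays where left.
- handle_left (a point): On the handle of the isolating valve behind the left tap: centre of the bar, 42 mm from its turning axis, 109 mm above the bench. Bar 12 mm wide, 9 thick, ends 62 mm from the axis; 18 mm free below it. Open, it points away from the tap (-x of the tap's frame).
- tap_middle (a point): The middle one, seen from the robot, of three outwardly alike white pillar taps 140 mm apart in a row: fixed point on its vertical spindle axis 124 mm above the bench. Axes and lever as for tap_left. Pinched hard, a lever cannot turn in the grip, which hides its play unless the tool turns with it; pushed from the side it shows freely.
- valve_middle (a joint): Handle of the isolating ball valve in the pipe behind the middle tap, rad: 0 open (along the pipe), 1.57 shut (across it, at a stop); shuts clockwise from above, its end going from -x to +y of the tap's frame. As for valve_left.
- handle_middle (a point): On the handle of the isolating valve behind the middle tap: centre of the bar, 42 mm from its turning axis, 109 mm above the bench. As for handle_left.
- tap_right (a point): The right one, seen from the robot, of three outwardly alike white pillar taps 140 mm apart in a row: fixed point on its vertical spindle axis 124 mm above the bench. Axes and lever as for tap_left. Pinched hard, a lever cannot turn in the grip, which hides its play unless the tool turns with it; pushed from the side it shows freely.
- valve_right (a joint): Handle of the isolating ball valve in the pipe behind the right tap, rad: 0 open (along the pipe), 1.57 shut (across it, at a stop); shuts clockwise from above, its end going from -x to +y of the tap's frame. As for valve_left.
- handle_right (a point): On the handle of the isolating valve behind the right tap: centre of the bar, 42 mm from its turning axis, 109 mm above the bench. As for handle_left.
- rail: Black board under the taps, 270 x 420 mm, 12 thick; origin on the bench below the middle tap. Levers open anticlockwise from above (knob to +y). Firm lever: under 1 mm of play at the knob, then the stiff spindle, which holds still either way up to about 12 N there. The loose one (any tap): swings freely (0.3 N) over 14 mm at the knob, rests anywhere in it, then meets the same.
- weight: Black cast-iron grip weight, 50 x 98 mm, 55 mm high, standing on the bench to the left of the taps; origin: centre of its underside. A bystander.
- petri: Glass Petri dish, 88 mm across, 16 mm high, on the bench to the right of the taps; origin: centre of its underside. A bystander.
- jar: Amber glass jar with a white lid, 64 mm across, 90 mm high, on the bench to the right of the taps; origin: centre of its underside. A bystander.

How it is judged:
On the way, in this order (a step that is already met when the one before it is completed fails the run):
1. the loose lever is rocked to the opening end of its play (y of loose_push in the frame of loose_axis above 0.005 m), for 0.05 s.
2. it is rocked back to the shut end of its play (y of loose_push in the frame of loose_axis below -0.005 m), for 0.05 s.
3. the isolating valve of the tap with the loose lever is shut (((horizontal distance between loose_axis and tap_left below 0.03 m and value of joint valve_left above 1.45 rad and value of joint each of valve_middle, valve_right below 0.15 rad) or (horizontal distance between loose_axis and tap_middle below 0.03 m and value of joint valve_middle above 1.45 rad and value of joint each of valve_left, valve_right below 0.15 rad) or (horizontal distance between loose_axis and tap_right below 0.03 m and value of joint valve_right above 1.45 rad and value of joint each of valve_left, valve_middle below 0.15 rad))), for 0.2 s.
At the end, for the whole second after the job is handed in: The isolating valve of the tap with the loose lever is turned to within 7 degrees of fully shut, the other two isolating valves are still open (within 9 degrees), and the spindles of all three taps are still shut (within 0.1 rad; the play of the loose lever does not count) (((horizontal distance between loose_axis and tap_left below 0.03 m and value of joint valve_left above 1.45 rad and value of joint each of valve_middle, valve_right below 0.15 rad) or (horizontal distance between loose_axis and tap_middle below 0.03 m and value of joint valve_middle above 1.45 rad and value of joint each of valve_left, valve_right below 0.15 rad) or (horizontal distance between loose_axis and tap_right below 0.03 m and value of joint valve_right above 1.45 rad and value of joint each of valve_left, valve_middle below 0.15 rad)) and value of joint each of firm1_spindle, loose_spindle, firm2_spindle below 0.1 rad); the robot touches nothing.
It fails at once if a lever is forced: the spindle of a tap is turned more than 0.1 rad, on or hard down on its seat washer (value of joint any of firm1_spindle, loose_spindle, firm2_spindle above 0.1 rad or value of joint any of firm1_spindle, loose_spindle, firm2_spindle below -0.1 rad).
It fails at once if the weight, the dish or the jar is disturbed (moved 15 mm) (distance of any of weight, petri, jar from where it was at the start of the episode above 0.015 m).
It also fails if it takes over 67 s, if anything falls off the work surface, if the arm or the gripper's body presses on something with over 40 N, if the wrist force passes 120 N, or if a joint passes its speed limit or range.

ROBOT

A 6-joint arm with a two-finger parallel gripper is mounted at the origin on the work surface. World frame = base frame: x ahead of the robot, y to its left, z up, the work surface at z = 0. Lengths are in m, angles in rad, forces in N, time in s.
With the tool pointing down it reaches from about 0.425 to 0.95 m from the base axis. Payload 3.5 kg.
Tool frame: the origin (TCP) lies midway between the tips of the shut fingers; the grasp point (between the pads) lies ctrl.grasp_offset behind it (ctrl.grasp_offset is the distance from the TCP to the grasp point, in m); x points along the fingers, y is the direction in which the jaws open and shut, and the axes are right-handed (so a half turn about x gives the same grasp; the last joint's range is limited). The gripper opens to 85 mm and grips with 20 to 120 N. Pads are 22 mm wide; open, the fingers measure 114 mm over their backs; the gripper's body (76 mm by 85 mm) begins 54 mm behind the grasp point. The pads swing forward as they close: fully open they stand 13 mm farther back than shut.
Start: joints at [-1.385, 0.286, 1.577, -0, 1.279, -0.15], TCP at [0.222, -0.637, 0.231] pointing down, gripper open.
Joint ranges: [-2.77, 2.77], [-0.9, 2.22], [0.21, 2.48], [-1.53, 4.67], [0.24, 2.81], [-2.84, 2.84]. Speed limits (rad/s): [2.79, 2.79, 3.14, 3.14, 3.14, 3.14].

INTERFACE

Orientations are given as a unit quaternion [x, y, z, w].
In Python, from plant import readout, read_camera, sign_off, ctrl gives the robot as it stands.
- The arm moves only by the tool drive_tool, never from a script. Its argument "steps" is a list of rows, each a list of 5 numbers: the shift along the tool's x, y, z in cm, then the turn about the tool's x in degrees, then the opening, from 0 (shut) to 1 (fully open). A call has 1 to 10 rows; each row shifts and turns the commanded pose from where the row before left it, along the tool's axes as they then stand; what a row does not reach is not made up. A row lasts 1/10 s, in which the tool goes at most 50 mm and 8.59 degrees, less where a joint would pass 70% of its speed; a pose out of reach is approached as far as the arm can. A call is refused whole if a number of a shift passes 5 or a number of a turn 8.59, either way. A call with a gripper value outside its range is refused whole. The fingers move at their own pace and stop on an object; "force" is the grip in N (left out, the last holds). Time passes only in rows, so rows that do not move let the fingers close. It gives the time, the measured TCP pose, the force and the opening at its end, in the units of the state.
- readout.get_state(): the state, without advancing time (a new reading comes with each control period).
- read_camera(name): name is "scene" or "side" or "wrist"; returns a dict with "frame" (480x640x3 uint8, red, green, blue), "vertical_fov" (degrees; the focal length in pixels is half the picture's height over the tangent of half this angle, whatever the lens; pixels are square), "cx", "cy" (the principal point, pixels), "k1" (the pictures are not rectified: a ray, as slopes to the right and down, at radius r is drawn at 1 + k1 r^2 times it, then the intrinsics apply), "eye" and "orientation" of the camera in the world. Camera axes: x right, y up, looking along -z (the intrinsics and any distortion apply to the point x, -y, -z); pixel columns grow to the right and rows downward; lengths in m; the calibration is good to about 2 mm. A picture is of the moment at which its call begins. There is no depth.
- sign_off(): hands the job in, once; it reports no verdict.
The state is a dict: "time": time; "qpos": joint angles; "dq": joint speeds; "joint_efforts": joint torques, N m; "eef_pos": TCP position; "tcp_rot": TCP orientation; "contact_force": force on the tool from outside, world axes, zero at the start; "wrist_torque": the same for the moment, N m; "opening": opening from 0.0 (shut) to 1.0 (fully open).
Only numpy, scipy, OpenCV 4.12 (cv2) and the standard library are available. Lean on these libraries where they do the work, as an engineer would, in place of code of your own. Each camera call takes 0.05 s, during which the arm holds its last target. There are 200 camera calls.

## Working session

There is one attempt and no reset: what is moved stays moved. The work goes in short steps, Python scripts to look and compute and a tool call to move; the robot and the scene stay as the last step left them, time stands still between calls to the robot, and variables do not carry over. Pictures are saved under pics/ and viewed, about 8 in all and at most 12, crops included, and the job is handed in when it is done.

Besides the shell and the picture viewer there is one more tool, called as name(argument=value, ...), one argument or row to a line, values as JSON. drive_tool: Moves the arm, as the interface text tells. Its arguments: {"type":"object","properties":{"steps":{"type":"array","items":{"type":"array","items":{"type":"number"}}},"force":{"type":"number"}},"required":["steps"]}

```bash
mkdir -p pics; cat > h.py <<'E'
import numpy as np, cv2
from scipy.spatial.transform import Rotation as R
from plant import readout, read_camera, sign_off, ctrl
def K(c):
    f=240/np.tan(np.radians(c["vertical_fov"])/2)
    return f
def ray(c,u,v):
    f=K(c); x=(u-c["cx"])/f; y=(v-c["cy"])/f
    rd=np.hypot(x,y); r=rd
    for _ in range(30): r=rd/(1+c["k1"]*r*r)
    s=r/rd if rd>0 else 1
    d=R.from_quat(c["orientation"]).apply([x*s,-y*s,-1]); return np.array(c["eye"]),d
def onz(c,u,v,z):
    e,d=ray(c,u,v); return e+d*(z-e[2])/d[2]
def proj(c,p):
    q=R.from_quat(c["orientation"]).inv().apply(np.array(p)-c["eye"])
    x,y=q[0]/-q[2],-q[1]/-q[2]; k=1+c["k1"]*(x*x+y*y); f=K(c)
    return np.array([c["cx"]+f*x*k,c["cy"]+f*y*k])
def save(c,n): cv2.imwrite("pics/"+n+".png",c["frame"][:,:,::-1])
E
python3 - <<'E'
from h import *
import pickle
for n in ["scene","side"]:
    c=read_camera(n); save(c,n+"0"); pickle.dump(c,open(n+"0.pkl","wb")); print(n,c["eye"],R.from_quat(c["orientation"]).as_matrix()[:,2],c["vertical_fov"],c["k1"])
s=readout.get_state(); print(s, ctrl.grasp_offset)
E
```

```text
scene [ 0.85871544 -0.61951816  0.91238424] [ 0.30199925 -0.57927798  0.75712184] 56.077646640815416 -0.06448484482682212
side [-0.08827872  0.8703933   0.95285964] [-0.46189923  0.63030242  0.62399356] 50.46722081040042 0.050051948650485116
{'time': 0.1, 'qpos': array([-1.38498628e+00,  2.87079462e-01,  1.57801842e+00,  1.38698171e-05,
        1.27859798e+00, -1.50000619e-01]), 'dq': array([-6.96097028e-05, -1.05969631e-04, -4.17999682e-03,  4.59048288e-04,
        7.44659063e-05, -6.73005394e-04]), 'joint_efforts': array([ 6.24790009e-04, -4.07293117e+01, -2.93698221e+01, -1.31234247e-04,
        3.42176201e-03, -8.04665092e-06]), 'eef_pos': array([ 0.22235696, -0.63670286,  0.2300905 ]), 'tcp_rot': array([-0.69715396, -0.11891202,  0.6971712 , -0.1174249 ]), 'contact_force': array([ 1.05295113, -0.27155068,  0.09373277]), 'wrist_torque': array([-0.02714402, -0.01729005, -0.02001351]), 'opening': 1.0004467605774374} 0.0187
```

View pics/scene0.png

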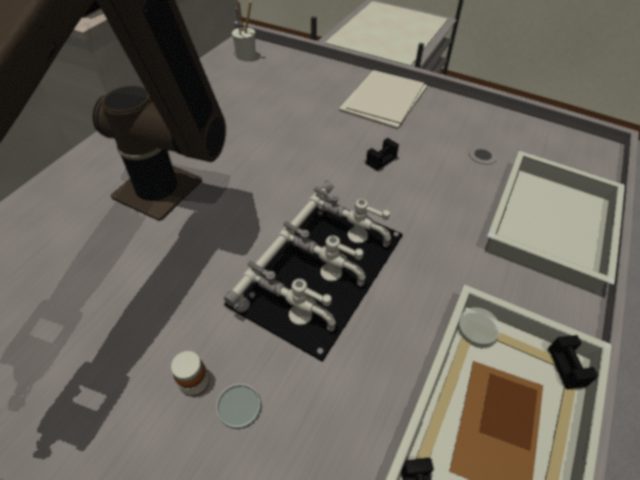

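View pics/side0.png

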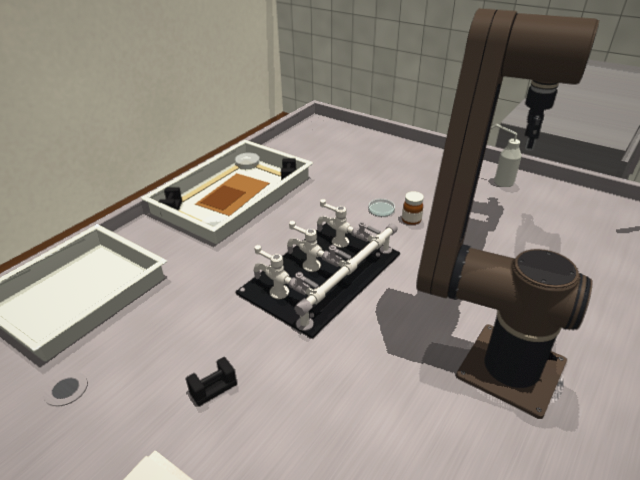

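The scene view shows tap tops near (361,205), (333,242), (299,286) for left, middle and right. The knobs are near (386,213), (358,253) and (326,300). I'll enlarge both views for precise pixels.

```bash
python3 - <<'E'
from h import *
import pickle
c=pickle.load(open("scene0.pkl","rb"));d=pickle.load(open("side0.pkl","rb"))
a=cv2.resize(c["frame"][175:345,225:405],None,fx=3.5,fy=3.5,interpolation=cv2.INTER_CUBIC)
b=cv2.resize(d["frame"][190:340,235:405],None,fx=3.5,fy=3.5,interpolation=cv2.INTER_CUBIC)
cv2.imwrite("pics/a.png",a[:,:,::-1]);cv2.imwrite("pics/b.png",b[:,:,::-1])
E
```

```text
(no output)
```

View pics/a.png

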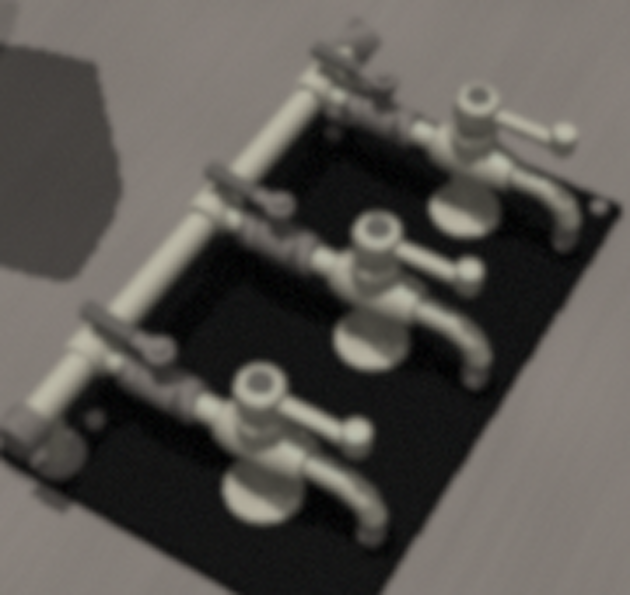

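View pics/b.png

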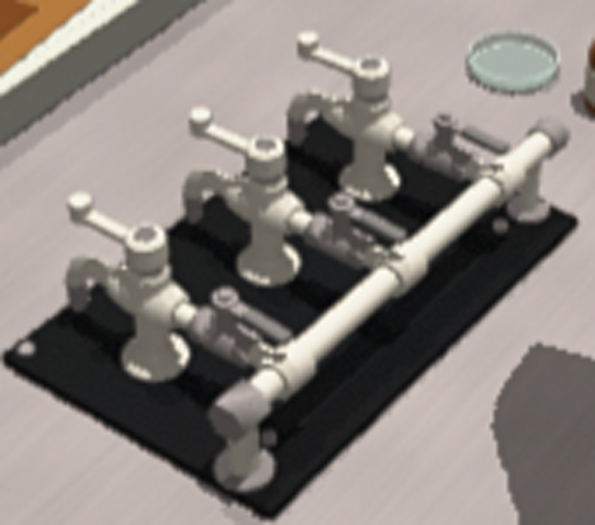

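```bash
cat > m.py <<'E'
from h import *
import pickle
c=pickle.load(open("scene0.pkl","rb"));d=pickle.load(open("side0.pkl","rb"))
def tri(p,q):
    A=[];B=[]
    for cam,(u,v),o in((c,p,(225,175)),(d,q,(235,190))):
        e,r=ray(cam,(u+.5)/3.5+o[0]-.5,(v+.5)/3.5+o[1]-.5); r/=np.linalg.norm(r); P=np.eye(3)-np.outer(r,r);A.append(P);B.append(P@e)
    return np.linalg.solve(sum(A),sum(B))
S=dict(cap=[(480,97),(378,228),(260,381)],knob=[(565,134),(469,273),(357,435)],hub=[(380,86),(280,203),(158,347)],end=[(318,50),(212,170),(88,310)])
D=dict(cap=[(148,235),(267,146),(373,64)],knob=[(79,206),(200,120),(308,43)],hub=[(225,296),(342,201),(446,120)],end=[(288,333),(403,235),(506,147)])
for k in S:
    for i in range(3): print(k,i,tri(S[k][i],D[k][i]).round(4))
E
python3 m.py
```

```text
cap 0 [0.5934 0.1121 0.1344]
cap 1 [ 0.5854 -0.0265  0.134 ]
cap 2 [ 0.5784 -0.1667  0.1355]
knob 0 [0.6591 0.1112 0.1317]
knob 1 [ 0.6522 -0.029   0.1307]
knob 2 [ 0.6453 -0.1695  0.1305]
hub 0 [0.5201 0.1122 0.1106]
hub 1 [ 0.5116 -0.0229  0.1142]
hub 2 [ 0.5025 -0.161   0.1124]
end 0 [0.4615 0.121  0.1116]
end 1 [ 0.4539 -0.0172  0.1108]
end 2 [ 0.4461 -0.1574  0.1104]
```

```bash
cat > go.py <<'E'
from h import *
import sys
# usage: go.py x y z yaw_of_tool_y(deg) -> remaining shift in tool axes (cm) and turn
t=np.array([float(a) for a in sys.argv[1:4]]); yaw=float(sys.argv[4])
s=readout.get_state(); M=R.from_quat(s["tcp_rot"]).as_matrix()
print("t",s["time"],"pos",s["eef_pos"].round(4),"F",s["contact_force"].round(2),"open",round(s["opening"],3))
print(M.round(3))
a=np.degrees(np.arctan2(M[1,1],M[0,1])); d=(yaw-a+90)%180-90  # world yaw change, mod 180
turn=-d # tool x points down
print("tool y yaw",a.round(2),"turn",turn.round(2),"shift now axes",((t-s["eef_pos"])@M*100).round(2), "after-turn axes",((t-s["eef_pos"])@(R.from_rotvec([0,0,np.radians(d)]).as_matrix()@M)*100).round(2))
E
python3 go.py 0.6455 -0.1690 0.16 87
```

```text
t 0.1 pos [ 0.2224 -0.6367  0.2301] F [ 1.05 -0.27  0.09] open 1.0
[[-0.     0.33  -0.944]
 [ 0.002 -0.944 -0.33 ]
 [-1.    -0.002 -0.   ]]
tool y yaw -70.76 turn 22.24 shift now axes [  7.09 -30.2  -55.36] after-turn axes [  7.12 -48.91 -39.81]
```

drive_tool(
  steps=[
    [0, 0, 0, 7.41, 0.5],
    [0, 0, 0, 7.41, 0.5],
    [0, 0, 0, 7.41, 0.5],
    [0, -3.5, -2.84, 0, 0.5],
    [0, -3.5, -2.84, 0, 0.5],
    [0, -3.5, -2.84, 0, 0.5],
    [0, -3.5, -2.84, 0, 0.5],
    [0, -3.5, -2.84, 0, 0.5],
    [0, -3.5, -2.84, 0, 0.5],
    [0, -3.5, -2.84, 0, 0.5],
  ],
)

```text
time: 1.1
eef_pos: [0.4345, -0.4012, 0.2308]
tcp_rot: [-0.707, 0.018, 0.707, 0.019]
contact_force: [0.3, -0.6, 0.4]
opening: 0.5
```

drive_tool(
  steps=[
    [0, -3.5, -2.84, 0, 0.5],
    [0, -3.5, -2.84, 0, 0.5],
    [0, -3.5, -2.84, 0, 0.5],
    [0, -3.5, -2.84, 0, 0.5],
    [0, -3.5, -2.84, 0, 0.5],
    [0, -3.5, -2.84, 0, 0.5],
    [0, -3.5, -2.84, 0, 0.5],
    [0, 0, 0, 0, 0.5],
    [0, 0, 0, 0, 0.5],
  ],
)

```text
time: 2.0
eef_pos: [0.6452, -0.1675, 0.2304]
tcp_rot: [-0.706, 0.018, 0.707, 0.018]
contact_force: [-0.1, -0.1, 0.0]
opening: 0.499
```

```bash
python3 go.py 0.6455 -0.1690 0.105 87; python3 -c "
from h import *
c=read_camera('wrist');save(c,'w1');print(c['eye'],[proj(c,p).round(0) for p in [(.6453,-.1695,.137),(.5784,-.1667,.136)]])"
```

```text
t 2.0 pos [ 0.6452 -0.1675  0.2304] F [-0.07 -0.11  0.02] open 0.499
[[-0.002 -0.05  -0.999]
 [ 0.    -0.999  0.05 ]
 [-1.    -0.     0.002]]
tool y yaw -92.86 turn 0.14 shift now axes [12.54  0.15 -0.06] after-turn axes [12.54  0.15 -0.06]
[ 0.71913816 -0.17230544  0.37206083] [array([322., 235.]), array([323., 327.])]
```

View pics/w1.png

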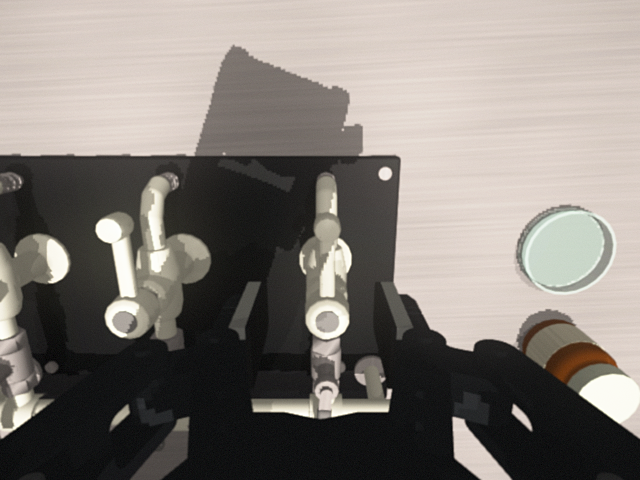

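The wrist view has the right knob at (325,226), its cap at (327,320), and the fingers straddling in line with it. Next I descend and straddle the knob.

drive_tool(
  steps=[
    [4, 0.1, 0, 0, 0.5],
    [4, 0.1, 0, 0, 0.5],
    [3, 0, 0, 0, 0.5],
    [1.5, 0, 0, 0, 0.5],
    [0, 0, 0, 0, 0.5],
    [0, -0.4, 0, 0, 0.5],
    [0, -0.4, 0, 0, 0.5],
    [0, 0, 0, 0, 0.5],
    [0, 0, 0, 0, 0.5],
  ],
)

```text
time: 2.95
eef_pos: [0.6462, -0.1627, 0.108]
tcp_rot: [0.708, -0.019, -0.706, -0.018]
contact_force: [-0.2, 0.5, -0.1]
opening: 0.502
```

drive_tool(
  steps=[
    [0, -0.1, 0, 0, 0.5],
    [0, -0.1, 0, 0, 0.5],
    [0, 0, 0, 0, 0.5],
    [0, 0, 0, 0, 0.5],
  ],
)

```text
time: 3.35
eef_pos: [0.6454, -0.1606, 0.1062]
tcp_rot: [-0.707, 0.018, 0.707, 0.018]
contact_force: [0.7, 0.4, 0.9]
opening: 0.497
```

drive_tool(
  steps=[
    [0, -0.1, 0, 0, 0.5],
    [0, -0.1, 0, 0, 0.5],
    [0, 0, 0, 0, 0.5],
    [0, 0, 0, 0, 0.5],
  ],
)

```text
time: 3.75
eef_pos: [0.6456, -0.1586, 0.1063]
tcp_rot: [-0.707, 0.018, 0.707, 0.018]
contact_force: [0.8, -0.1, 0.2]
opening: 0.497
```

drive_tool(
  steps=[
    [0, -0.1, 0, 0, 0.5],
    [0, 0, 0, 0, 0.5],
    [0, 0, 0, 0, 0.5],
  ],
)

```text
time: 4.05
eef_pos: [0.6456, -0.1576, 0.1063]
tcp_rot: [-0.707, 0.018, 0.707, 0.018]
contact_force: [0.2, -0.1, -0.3]
opening: 0.498
```

drive_tool(
  steps=[
    [0, -0.1, 0, 0, 0.5],
    [0, 0, 0, 0, 0.5],
    [0, 0, 0, 0, 0.5],
  ],
)

```text
time: 4.35
eef_pos: [0.6457, -0.1566, 0.1063]
tcp_rot: [-0.707, 0.018, 0.707, 0.018]
contact_force: [-0.3, 0.8, -0.8]
opening: 0.5
```

drive_tool(
  steps=[
    [0, -0.1, 0, 0, 0.5],
    [0, 0, 0, 0, 0.5],
    [0, 0, 0, 0, 0.5],
  ],
)

```text
time: 4.65
eef_pos: [0.6457, -0.1556, 0.1063]
tcp_rot: [-0.707, 0.018, 0.707, 0.018]
contact_force: [0.7, -0.0, -0.2]
opening: 0.504
```

drive_tool(
  steps=[
    [0, -0.1, 0, 0, 0.5],
    [0, 0, 0, 0, 0.5],
    [0, 0, 0, 0, 0.5],
  ],
)

```text
time: 4.95
eef_pos: [0.6458, -0.1546, 0.1063]
tcp_rot: [-0.707, 0.018, 0.707, 0.018]
contact_force: [-0.6, 0.4, 0.2]
opening: 0.501
```

```bash
python3 -c "
from h import *
c=read_camera('wrist');save(c,'w2')
cv2.imwrite('pics/w2.png',cv2.resize(c['frame'][150:400,200:460,::-1],None,fx=2,fy=2));s=readout.get_state();print(s['contact_force'],s['opening'],s['eef_pos'])"
```

```text
[0.74134954 0.14228123 0.08256356] 0.5022773992891991 [ 0.64578179 -0.15462305  0.10632178]
```

View pics/w2.png

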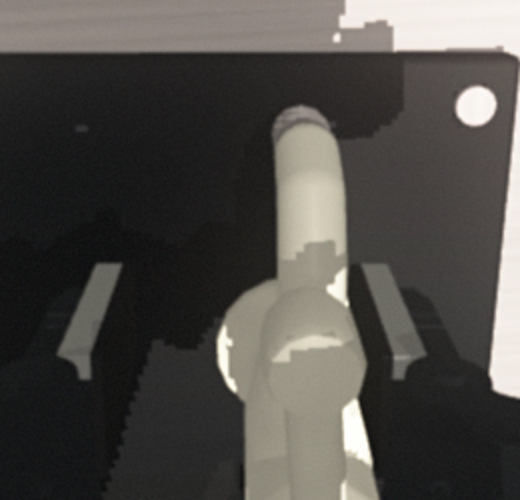

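The wrist view puts the knob at crop (315,355), with the right pad's inner edge almost touching it. I'll continue.

drive_tool(
  steps=[
    [0, -0.1, 0, 0, 0.5],
    [0, 0, 0, 0, 0.5],
    [0, 0, 0, 0, 0.5],
  ],
)

```text
time: 5.3
eef_pos: [0.6458, -0.1538, 0.1063]
tcp_rot: [0.707, -0.019, -0.707, -0.018]
contact_force: [-0.3, -1.0, -0.8]
opening: 0.501
```

drive_tool(
  steps=[
    [0, -0.1, 0, 0, 0.5],
    [0, 0, 0, 0, 0.5],
    [0, 0, 0, 0, 0.5],
  ],
)

```text
time: 5.6
eef_pos: [0.6459, -0.1534, 0.1064]
tcp_rot: [0.707, -0.019, -0.707, -0.018]
contact_force: [-0.1, -3.4, 0.7]
opening: 0.5
```

drive_tool(
  steps=[
    [0, -0.1, 0, 0, 0.5],
    [0, 0, 0, 0, 0.5],
    [0, 0, 0, 0, 0.5],
  ],
)

```text
time: 5.9
eef_pos: [0.6459, -0.1531, 0.1064]
tcp_rot: [0.707, -0.019, -0.707, -0.018]
contact_force: [0.2, -5.8, -0.6]
opening: 0.5
```

drive_tool(
  steps=[
    [0, 0.6, 0, 0, 0.5],
    [0, 0.6, 0, 0, 0.5],
    [0, 0.6, 0, 0, 0.5],
    [0, 0.4, 0, 0, 0.5],
    [0, 0, 0, 0, 0.5],
    [0, 0, 0, 0, 0.5],
  ],
)

```text
time: 6.5
eef_pos: [0.6448, -0.1736, 0.1063]
tcp_rot: [-0.707, 0.018, 0.707, 0.019]
contact_force: [0.1, -0.8, -0.1]
opening: 0.5
```

drive_tool(
  steps=[
    [0, 0.1, 0, 0, 0.5],
    [0, 0.1, 0, 0, 0.5],
    [0, 0, 0, 0, 0.5],
    [0, 0, 0, 0, 0.5],
  ],
)

```text
time: 6.9
eef_pos: [0.6447, -0.1756, 0.1064]
tcp_rot: [0.707, -0.018, -0.707, -0.018]
contact_force: [0.2, 1.3, 0.3]
opening: 0.504
```

drive_tool(
  steps=[
    [0, 0.1, 0, 0, 0.5],
    [0, 0, 0, 0, 0.5],
    [0, 0, 0, 0, 0.5],
  ],
)

```text
time: 7.2
eef_pos: [0.6447, -0.1767, 0.1063]
tcp_rot: [0.707, -0.018, -0.707, -0.018]
contact_force: [-0.6, -0.8, 0.1]
opening: 0.504
```

drive_tool(
  steps=[
    [0, 0.1, 0, 0, 0.5],
    [0, 0.1, 0, 0, 0.5],
    [0, 0, 0, 0, 0.5],
    [0, 0, 0, 0, 0.5],
  ],
)

```text
time: 7.6
eef_pos: [0.6445, -0.1787, 0.1063]
tcp_rot: [0.707, -0.018, -0.707, -0.018]
contact_force: [0.3, -1.1, -0.0]
opening: 0.502
```

drive_tool(
  steps=[
    [0, 0.1, 0, 0, 0.5],
    [0, 0, 0, 0, 0.5],
    [0, 0, 0, 0, 0.5],
  ],
)

```text
time: 7.9
eef_pos: [0.6445, -0.1797, 0.1063]
tcp_rot: [-0.707, 0.018, 0.707, 0.018]
contact_force: [0.3, 0.0, -0.7]
opening: 0.502
```

drive_tool(
  steps=[
    [0, 0.1, 0, 0, 0.5],
    [0, 0, 0, 0, 0.5],
    [0, 0, 0, 0, 0.5],
  ],
)

```text
time: 8.2
eef_pos: [0.6444, -0.1807, 0.1063]
tcp_rot: [-0.707, 0.018, 0.707, 0.018]
contact_force: [-1.5, 0.3, 0.3]
opening: 0.502
```

drive_tool(
  steps=[
    [0, 0.1, 0, 0, 0.5],
    [0, 0, 0, 0, 0.5],
    [0, 0, 0, 0, 0.5],
  ],
)

```text
time: 8.5
eef_pos: [0.6444, -0.1818, 0.1063]
tcp_rot: [-0.707, 0.018, 0.707, 0.018]
contact_force: [-0.6, 0.3, 0.6]
opening: 0.503
```

drive_tool(
  steps=[
    [0, 0.1, 0, 0, 0.5],
    [0, 0, 0, 0, 0.5],
    [0, 0, 0, 0, 0.5],
  ],
)

```text
time: 8.8
eef_pos: [0.6443, -0.1827, 0.1063]
tcp_rot: [-0.707, 0.018, 0.707, 0.018]
contact_force: [-0.1, 1.2, -0.7]
opening: 0.501
```

drive_tool(
  steps=[
    [0, 0.1, 0, 0, 0.5],
    [0, 0, 0, 0, 0.5],
    [0, 0, 0, 0, 0.5],
  ],
)

```text
time: 9.1
eef_pos: [0.6443, -0.1838, 0.1063]
tcp_rot: [-0.707, 0.018, 0.707, 0.018]
contact_force: [0.5, -0.2, 0.3]
opening: 0.498
```

drive_tool(
  steps=[
    [0, 0.1, 0, 0, 0.5],
    [0, 0, 0, 0, 0.5],
    [0, 0, 0, 0, 0.5],
  ],
)

```text
time: 9.4
eef_pos: [0.6442, -0.1847, 0.1063]
tcp_rot: [-0.707, 0.018, 0.707, 0.018]
contact_force: [0.5, -0.3, -0.6]
opening: 0.501
```

drive_tool(
  steps=[
    [0, 0.1, 0, 0, 0.5],
    [0, 0.05, 0, 0, 0.5],
    [0, 0, 0, 0, 0.5],
    [0, 0, 0, 0, 0.5],
  ],
)

```text
time: 9.8
eef_pos: [0.6441, -0.1862, 0.1063]
tcp_rot: [-0.707, 0.018, 0.707, 0.018]
contact_force: [0.0, -0.1, -0.3]
opening: 0.5
```

drive_tool(
  steps=[
    [0, 0.1, 0, 0, 0.5],
    [0, 0.05, 0, 0, 0.5],
    [0, 0, 0, 0, 0.5],
    [0, 0, 0, 0, 0.5],
  ],
)

```text
time: 10.2
eef_pos: [0.644, -0.1877, 0.1063]
tcp_rot: [-0.707, 0.018, 0.707, 0.018]
contact_force: [0.3, 0.4, 0.8]
opening: 0.501
```

```bash
python3 -c "
from h import *
c=read_camera('wrist')
cv2.imwrite('pics/w3.png',cv2.resize(c['frame'][150:400,200:460,::-1],None,fx=2,fy=2));s=readout.get_state();print(s['contact_force'],s['opening'],s['eef_pos'])"
```

```text
[-0.14510622  0.52981194  0.59477716] 0.5004454516607308 [ 0.64404376 -0.1876798   0.10629543]
```

View pics/w3.png

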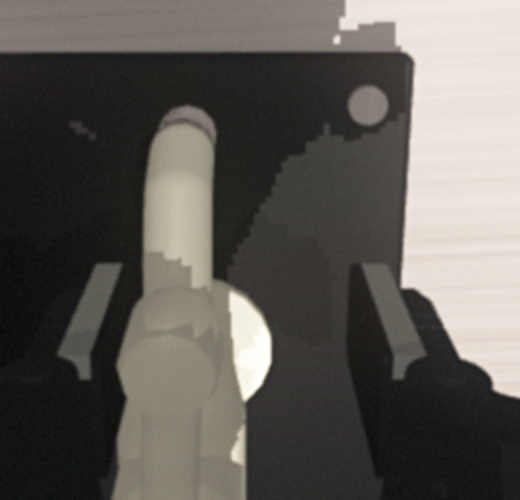

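drive_tool(
  steps=[
    [0, 0.1, 0, 0, 0.5],
    [0, 0.05, 0, 0, 0.5],
    [0, 0, 0, 0, 0.5],
    [0, 0, 0, 0, 0.5],
  ],
)

```text
time: 10.65
eef_pos: [0.644, -0.1892, 0.1063]
tcp_rot: [-0.707, 0.018, 0.707, 0.018]
contact_force: [0.2, -0.5, -0.6]
opening: 0.501
```

drive_tool(
  steps=[
    [0, 0.1, 0, 0, 0.5],
    [0, 0.05, 0, 0, 0.5],
    [0, 0, 0, 0, 0.5],
    [0, 0, 0, 0, 0.5],
  ],
)

```text
time: 11.05
eef_pos: [0.6439, -0.1907, 0.1063]
tcp_rot: [-0.707, 0.018, 0.707, 0.018]
contact_force: [-0.7, 0.3, -0.0]
opening: 0.495
```

drive_tool(
  steps=[
    [0, 0.1, 0, 0, 0.5],
    [0, 0, 0, 0, 0.5],
    [0, 0, 0, 0, 0.5],
  ],
)

```text
time: 11.35
eef_pos: [0.6439, -0.1917, 0.1063]
tcp_rot: [0.707, -0.018, -0.707, -0.018]
contact_force: [-0.1, -0.5, 0.1]
opening: 0.503
```

drive_tool(
  steps=[
    [0, 0.1, 0, 0, 0.5],
    [0, 0, 0, 0, 0.5],
    [0, 0, 0, 0, 0.5],
  ],
)

```text
time: 11.65
eef_pos: [0.6438, -0.1927, 0.1063]
tcp_rot: [-0.707, 0.018, 0.707, 0.018]
contact_force: [0.4, -1.2, 0.5]
opening: 0.501
```

drive_tool(
  steps=[
    [0, 0.1, 0, 0, 0.5],
    [0, 0, 0, 0, 0.5],
    [0, 0, 0, 0, 0.5],
  ],
)

```text
time: 11.95
eef_pos: [0.6438, -0.1933, 0.1063]
tcp_rot: [-0.707, 0.018, 0.707, 0.019]
contact_force: [0.9, 1.7, -1.5]
opening: 0.498
```

drive_tool(
  steps=[
    [0, 0.1, 0, 0, 0.5],
    [0, 0, 0, 0, 0.5],
    [0, 0, 0, 0, 0.5],
  ],
)

```text
time: 12.25
eef_pos: [0.6437, -0.1937, 0.1062]
tcp_rot: [-0.707, 0.018, 0.707, 0.019]
contact_force: [-0.2, 6.2, 0.0]
opening: 0.501
```

```bash
python3 -c "
from h import *
c=read_camera('wrist')
cv2.imwrite('pics/w4.png',cv2.resize(c['frame'][150:400,200:460,::-1],None,fx=2,fy=2));s=readout.get_state();print(s['contact_force'],s['opening'],s['eef_pos'])"
```

```text
[0.43982776 4.88091846 0.08581838] 0.49865440268804795 [ 0.64376338 -0.19374305  0.1062276 ]
```

View pics/w4.png

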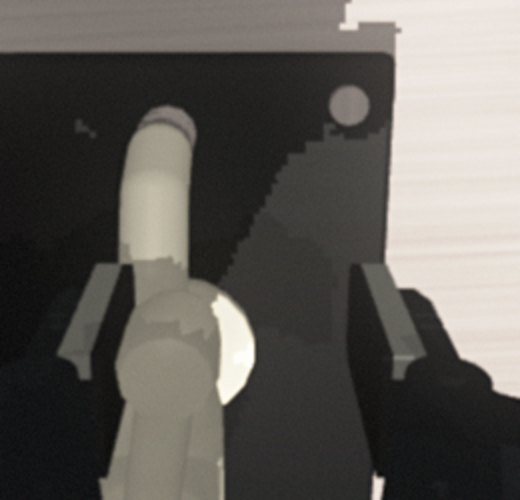

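Between w3 and w4 the camera moved 6 mm, and the knob stayed at crop x≈168 while the nozzle slid 20 px. So the right lever swung freely with the pad until it met 5 N. Contact-to-contact travel was 39.5 mm, which is about a 25 mm gap plus 14 mm of play. The right tap is the loose one, and I have already rocked it to the open end and then the shut end. Now for its valve.

drive_tool(
  steps=[
    [0, -0.6, 0, 0, 0.5],
    [-1, -0.6, 0, 0, 0.5],
    [-3, 0, 0, 0, 0.5],
    [-4, 0, 0, 0, 0],
    [0, 0, 3.64, 0, 0],
    [0, 0, 3.64, 0, 0],
    [0, 0, 3.64, 0, 0],
    [0, 0, 3.64, 0, 0],
    [0, 0, 3.64, 0, 0],
    [0, 0, 0, 0, 0],
  ],
)

```text
time: 13.3
eef_pos: [0.459, -0.1726, 0.186]
tcp_rot: [-0.706, 0.019, 0.708, 0.019]
contact_force: [0.5, -1.1, -1.1]
opening: 0.001
```

```bash
python3 go.py 0.4622 -0.1865 0.098 87; python3 -c "
from h import *
print(readout.get_state()['qpos'])
c=read_camera('wrist');cv2.imwrite('pics/w5.png',c['frame'][:,:,::-1])
for p in [(.4616,-.1603,.1135),(.4416,-.1593,.1135),(.5035,-.1626,.115)]: print(proj(c,p))"
```

```text
t 13.3 pos [ 0.459  -0.1726  0.186 ] F [ 0.47 -1.07 -1.09] open 0.001
[[-0.002 -0.053 -0.999]
 [-0.001 -0.999  0.053]
 [-1.     0.001  0.002]]
tool y yaw -93.05 turn -0.05 shift now axes [ 8.8   1.37 -0.41] after-turn axes [ 8.8   1.37 -0.41]
[-5.65944242e-01 -8.31608193e-02  2.06270456e+00 -1.94843606e-03
  1.16361145e+00  1.05890345e+00]
[297.66219733 242.52488322]
[298.36933271 274.17176817]
[296.25911619 171.07608958]
```

View pics/w5.png

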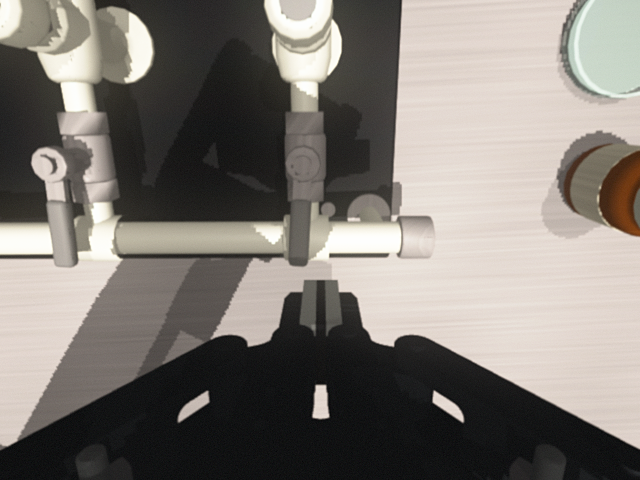

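The wrist view shows the right handle bar from the hub at (302,160) to its end at (299,265), with the closed fingertips at (320,290). Joint 6 has only just enough range for +90°, so I'll pre-turn the tool by -15° and sweep it rigidly with the bar.

```bash
cat > arc.py <<'E'
from h import *
import sys
off=float(sys.argv[1])
ax=np.array([.506,-.1626]); th=np.radians(-3.1); X=np.array([np.cos(th),np.sin(th)]); Y=np.array([-X[1],X[0]])
p=ax-.042*X-off*Y
print("start",p.round(4))
s=readout.get_state(); M=R.from_quat(s["tcp_rot"]).as_matrix()
print("q",s["qpos"].round(3),s["eef_pos"].round(4),s["contact_force"].round(1))
M=M@R.from_rotvec([np.radians(float(sys.argv[2])),0,0]).as_matrix()
print("to start, tool:",(np.append(p,.098)-s["eef_pos"])@M*100)
q=np.append(s["eef_pos"][:2] if len(sys.argv)>3 else p,0)-np.append(ax,0); d=R.from_rotvec([0,0,np.radians(-8.2)]).apply(q)-q
print("row 8.2deg:",(d@M*100).round(3))
print("tangential +Y in tool:",(np.append(Y,0)@M).round(3))
E
python3 arc.py .029 -15
```

```text
start [ 0.4625 -0.1893]
q [-5.650e-01 -8.100e-02  2.058e+00 -1.000e-03  1.162e+00  1.059e+00] [ 0.4612 -0.1733  0.1869] [ 0.4  0.4 -0.6]
to start, tool: [8.89765936 1.57426981 0.20819182]
row 8.2deg: [-0.001 -0.703  0.195]
tangential +Y in tool: [-0.002 -0.966 -0.26 ]
```

drive_tool(
  steps=[
    [0, 0, 0, -7.5, 0],
    [0, 0, 0, -7.5, 0],
    [0, 0.8, 0.1, 0, 0],
    [0, 0.8, 0.1, 0, 0],
    [3, 0, 0, 0, 0],
    [3, 0, 0, 0, 0],
    [1.9, 0, 0, 0, 0],
    [1, 0, 0, 0, 0],
    [0, 0, 0, 0, 0],
    [0, 0, 0, 0, 0],
  ],
)

```text
time: 14.35
eef_pos: [0.4648, -0.19, 0.0982]
tcp_rot: [0.704, 0.073, -0.703, 0.074]
contact_force: [0.4, 0.1, 0.1]
opening: 0.0
```

```bash
python3 arc.py .0235 0; python3 -c "
from h import *
c=read_camera('wrist');cv2.imwrite('pics/w6.png',c['frame'][:,:,::-1])"
```

```text
start [ 0.4628 -0.1838]
q [-0.59   0.06   2.099 -0.     0.981  0.772] [ 0.4648 -0.19    0.0982] [0.4 0.1 0.1]
to start, tool: [ 0.01982278 -0.64678932  0.06594195]
row 8.2deg: [-0.001 -0.678  0.12 ]
tangential +Y in tool: [-0.001 -0.966 -0.26 ]
```

View pics/w6.png

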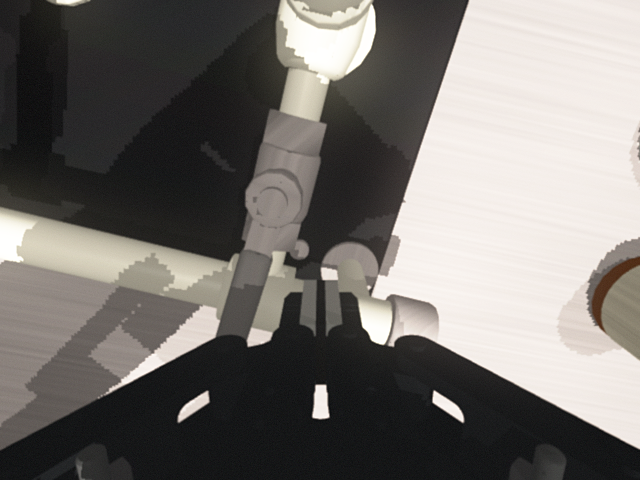

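The fingers at (320,320) are clear on the right of the bar, which runs from (265,255) to (235,335). I'll close the gap and then sweep partway.

drive_tool(
  steps=[
    [0, -0.3, 0, 0, 0],
    [0, -0.4, 0, 0, 0],
    [0, 0, 0, 0, 0],
    [0, -0.68, 0.12, 8.2, 0],
    [0, -0.68, 0.12, 8.2, 0],
    [0, -0.68, 0.12, 8.2, 0],
    [0, 0, 0, 0, 0],
    [0, 0, 0, 0, 0],
  ],
)

```text
time: 15.2
eef_pos: [0.4583, -0.1636, 0.0981]
tcp_rot: [0.704, -0.077, -0.702, -0.076]
contact_force: [0.4, -4.3, -0.4]
opening: 0.002
```

```bash
python3 arc.py .0235 0; python3 -c "
from h import *
c=read_camera('scene');cv2.imwrite('pics/s6.png',cv2.resize(c['frame'][200:320,220:380,::-1],None,fx=4,fy=4,interpolation=2))"
```

```text
start [ 0.4628 -0.1838]
q [-5.510e-01  2.500e-02  2.136e+00 -2.000e-03  9.770e-01  1.237e+00] [ 0.4583 -0.1636  0.0981] [ 0.4 -4.3 -0.4]
to start, tool: [ 0.02066569  1.87881595 -0.86937034]
row 8.2deg: [-0.002 -0.568  0.389]
tangential +Y in tool: [-0.003 -0.987  0.162]
```

View pics/s6.png

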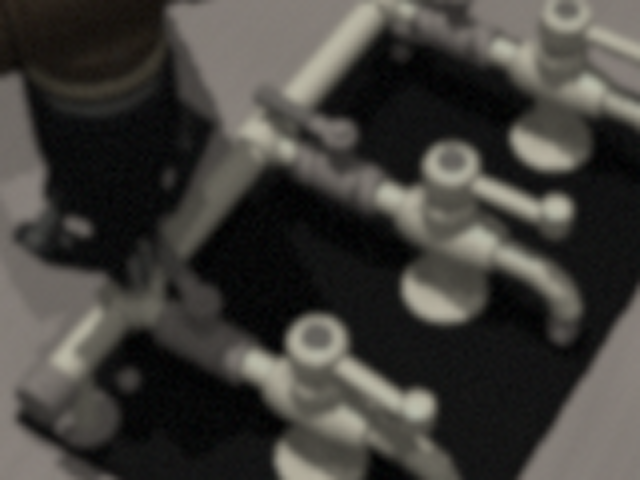

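The scene crop shows the gripper against the right handle near (165,270). The force reads 4.3 N, so the handle is being turned, and I'll continue the arc.

drive_tool(
  steps=[
    [0, -0.68, 0.12, 8.2, 0],
    [0, -0.68, 0.12, 8.2, 0],
    [0, -0.68, 0.12, 8.2, 0],
    [0, -0.68, 0.12, 8.2, 0],
    [0, 0, 0, 0, 0],
    [0, 0, 0, 0, 0],
  ],
)

```text
time: 15.85
eef_pos: [0.4643, -0.1361, 0.0973]
tcp_rot: [-0.653, 0.271, 0.653, 0.272]
contact_force: [-2.1, -2.3, 0.8]
opening: -0.004
```

drive_tool(
  steps=[
    [0, -0.68, 0.12, 8.2, 0],
    [0, -0.68, 0.12, 8.2, 0],
    [0, -0.68, 0.12, 8.2, 0],
    [0, 0, 0, 0, 0],
    [0, 0, 0, 0, 0],
  ],
)

```text
time: 16.35
eef_pos: [0.4781, -0.1208, 0.0969]
tcp_rot: [-0.579, 0.404, 0.581, 0.404]
contact_force: [-2.7, -1.9, 1.5]
opening: -0.0
```

```bash
python3 arc.py .0235 0
```

```text
start [ 0.4628 -0.1838]
q [-4.540e-01  4.400e-02  2.119e+00  1.000e-03  9.810e-01  2.334e+00] [ 0.4781 -0.1208  0.0969] [-2.7 -1.9  1.5]
to start, tool: [-0.11213124  3.61861394 -5.37610243]
row 8.2deg: [0.001 0.021 0.688]
tangential +Y in tool: [ 0.001 -0.396  0.918]
```

drive_tool(
  steps=[
    [0, -0.18, -0.08, 0, 0],
    [0, -0.18, -0.08, 0, 0],
    [0, 0, 0, 0, 0],
    [0, 0, 0, 0, 0],
  ],
)

```text
time: 16.75
eef_pos: [0.4816, -0.1203, 0.0967]
tcp_rot: [-0.578, 0.405, 0.581, 0.405]
contact_force: [-5.0, 1.8, 2.8]
opening: 0.001
```

drive_tool(
  steps=[
    [0, -0.18, -0.08, 0, 0],
    [0, 0, 0, 0, 0],
    [0, 0, 0, 0, 0],
  ],
)

```text
time: 17.05
eef_pos: [0.4835, -0.1202, 0.0966]
tcp_rot: [-0.578, 0.405, 0.581, 0.405]
contact_force: [-4.3, 2.3, 2.1]
opening: -0.002
```

drive_tool(
  steps=[
    [0, -0.18, -0.08, 0, 0],
    [0, 0, 0, 0, 0],
    [0, 0, 0, 0, 0],
  ],
)

```text
time: 17.35
eef_pos: [0.4854, -0.1202, 0.0965]
tcp_rot: [-0.578, 0.405, 0.581, 0.406]
contact_force: [-5.2, 3.1, 1.8]
opening: 0.001
```

drive_tool(
  steps=[
    [0, -0.18, -0.08, 0, 0],
    [0, 0, 0, 0, 0],
    [0, 0, 0, 0, 0],
  ],
)

```text
time: 17.65
eef_pos: [0.4869, -0.1201, 0.0964]
tcp_rot: [-0.577, 0.405, 0.582, 0.405]
contact_force: [-6.2, 2.9, 2.3]
opening: 0.0
```

drive_tool(
  steps=[
    [0, -0.18, -0.08, 0, 0],
    [0, 0, 0, 0, 0],
    [0, 0, 0, 0, 0],
  ],
)

```text
time: 17.95
eef_pos: [0.4872, -0.12, 0.0962]
tcp_rot: [-0.576, 0.405, 0.584, 0.404]
contact_force: [-11.6, 2.5, 7.0]
opening: -0.003
```

drive_tool(
  steps=[
    [0, -0.18, -0.08, 0, 0],
    [0, 0, 0, 0, 0],
    [0, 0, 0, 0, 0],
  ],
)

```text
time: 18.25
eef_pos: [0.4874, -0.12, 0.0961]
tcp_rot: [-0.574, 0.406, 0.585, 0.403]
contact_force: [-16.9, 3.0, 10.3]
opening: -0.002
```

drive_tool(
  steps=[
    [0, -0.18, -0.08, 0, 0],
    [0, 0, 0, 0, 0],
    [0, 0, 0, 0, 0],
  ],
)

```text
time: 18.55
eef_pos: [0.4876, -0.1199, 0.0959]
tcp_rot: [-0.573, 0.407, 0.587, 0.402]
contact_force: [-21.9, 2.7, 14.0]
opening: 0.002
```

Hard stop met: x stays at 0.4872 to 0.4876 while the force climbs to 22 N. I'll back off, lift and check.

drive_tool(
  steps=[
    [0, 0.55, 0.24, 0, 0],
    [0, 0.9, 0.4, 0, 0],
    [0, 0.5, 0.2, 0, 0],
    [-3, 0, 0, 0, 0],
    [-4, 0, 0, 0, 0],
    [-4, 0, 0, 0, 0],
    [-4, 0, 0, 0, 0],
    [0, 0, 0, 0, 0],
    [0, 0, 0, 0, 0],
  ],
)

```text
time: 19.45
eef_pos: [0.4742, -0.1214, 0.2489]
tcp_rot: [0.581, -0.405, -0.578, -0.406]
contact_force: [-0.4, 0.2, -1.1]
opening: 0.003
```

```bash
python3 -c "
from h import *
s=readout.get_state();print(s['eef_pos'],s['contact_force'],s['time'])
c=read_camera('wrist')['frame'];d=read_camera('side')['frame'];e=read_camera('scene')['frame']
a=cv2.resize(c,(400,300));b=cv2.resize(d[190:340,235:435],(400,300),interpolation=2);g=cv2.resize(e[175:345,205:405],(400,300),interpolation=2)
cv2.imwrite('pics/f.png',np.vstack([np.hstack([a,b]),np.hstack([g,cv2.resize(d,(400,300))])])[:,:,::-1])"
```

```text
[ 0.47419481 -0.12135215  0.24890553] [-0.36960944  0.22106108 -1.0638618 ] 19.45
```

View pics/f.png

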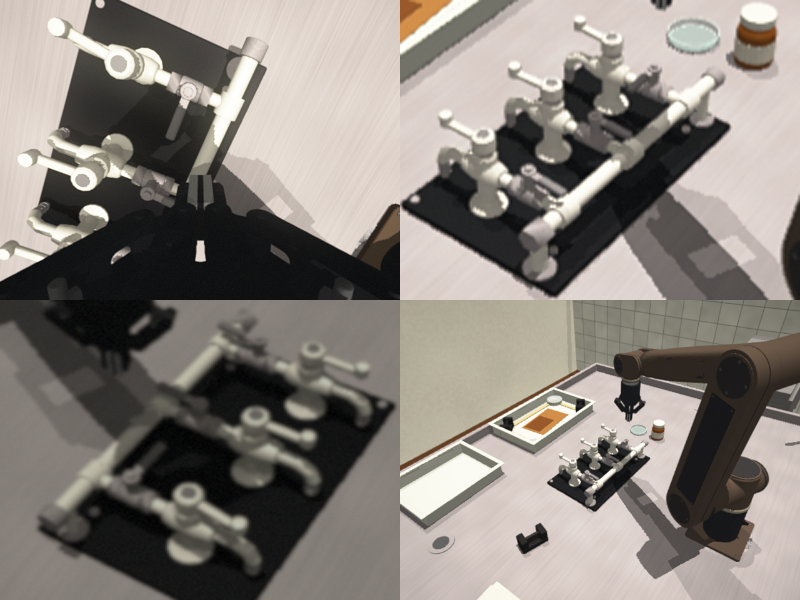

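In the wrist panel the right valve's handle runs from (188,90) to (172,135), square across its pipe. The left and middle handles still lie along theirs, and the weight, dish and jar look unmoved.

```bash
python3 -c "
from h import *
sign_off()"
```

```text
the job is handed in; nothing more can be done
```

The right tap is the one with the loose lever. Its isolating valve is now shut, and I handed the job in at about 19.6 s of the 67 s.

- **Finding the loose lever:** I rocked the right lever to the open end of its play, then back to the shut end. It swung freely between stiff contacts at both ends. The finger travel from contact to contact was about 39.5 mm, which is the roughly 25 mm gap between the pads plus about 14 mm of play. The push at either end stayed at about 6 N, well under the 12 N the spindle holds.
- **Shutting the valve:** I pushed the right valve's handle clockwise until it met its stop. The tool stood still while the force rose to about 22 N (26 N with the upward part), then I backed off and lifted clear.
- **Last checks:** The final pictures show the right handle square across its pipe and the left and middle handles still open. The weight, dish and jar look unmoved, and the gripper was clear of everything.
- **Not checked:** I did not rock the left and middle levers, because the right one was clear. I judged the end angle of the valve by eye and by the stop, and did not measure it.
- **Disagreement:** The wrist camera put the taps about 5–6 mm further ahead than the two fixed cameras did. I took a position between the two, and the stop contact made up the rest.

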